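# Show a helper what to put away, and where

## Robot

A 6-joint arm with a two-finger parallel gripper is mounted at the origin on a cart in front of the work surface, level with it; the furniture and walls round the work are solid. World frame = base frame: x ahead of the robot, y to its left, z up, the work surface at z = 0. Lengths are in m, angles in rad, forces in N, time in s.
With the tool pointing down it reaches from about 0.35 to 0.975 m from the base axis. Payload 4.9 kg.
Tool frame: the origin (TCP) lies at the very end of the fingers, on their centre line; the grasp point (between the pads) lies 19 mm behind it; z points along the fingers, y is the direction in which the jaws open and shut (so a half turn about z gives the same grasp; the last joint's range is limited). The gripper opens to 85 mm and grips with 20 to 120 N. Pads are 22 mm wide; open, the fingers measure 114 mm over their backs; the gripper's body (76 mm by 85 mm) begins 54 mm behind the grasp point. The pads swing forward as they close: fully open they stand 13 mm farther back than shut.
Start: joints at [-1.435, 0.053, 1.613, -0, 1.476, -0.119], TCP at [0.158, -0.605, 0.231] pointing down, gripper open.
Joint ranges: [-3.01, 3.01], [-1.01, 2.22], [0.06, 2.58], [-1.02, 4.17], [0.09, 2.62], [-3.14, 3.14]. Speed limits (rad/s): [2.57, 2.57, 3.14, 3.14, 3.14, 3.14].

## Interface

Orientations are given as a rotation vector (axis times angle).
In Python, from station import ctrl gives the robot as it stands.
- The arm moves only by the tool apply_moves, never from a script. Its argument "deltas" is a list of rows, each a list of 5 numbers: the shift along the tool's x, y, z in m, then the turn about the tool's z in rad, then the gripper's target within -1 to 1 (fully open at 1, half-way at 0, shut at -1). A call has exactly 8 rows; each row shifts and turns the pose as measured when the row begins, along the tool's axes as they then stand; what a row does not reach is not made up. A row lasts 1/8 s, in which the tool goes at most 62.5 mm and 10.7 degrees, less where a joint would pass 70% of its speed; a pose out of reach is approached as far as the arm can. A call with a gripper value outside its range is refused whole. The fingers move at their own pace and stop on an object; "grip_force" is the grip in N (left out, the last holds). Time passes only in rows, so rows that do not move let the fingers close, or fill a call up. It gives the time, the measured TCP pose, the force and the opening at its end, in the units of the state.
- ctrl.get_obs(): the state, without advancing time (a new reading comes with each control period).
- ctrl.get_image(name): name is "scene" or "top"; returns a dict with "img" (400x640x3 uint8, red, green, blue), "range_z" (400x640 float32, m along the optical axis (not along the pixel's ray), 0 where there is no reading), "mtx" (3x3 intrinsics, pixels), "k1" (the pictures are not rectified: a ray, as slopes to the right and down, at radius r is drawn at 1 + k1 r^2 times it, then the intrinsics apply), "eye" and "attitude" of the camera in the world. Camera axes: x right, y down, z forward; pixel columns grow to the right and rows downward; lengths in m; the calibration is good to about 2 mm. A picture is of the moment at which its call begins.
- ctrl.finish_job(): hands the job in, once; it reports no verdict.
Trained networks look in a picture, given as the dict that the camera call returned (one of the last four; its "shot" number tells which), for a name from the list of things; names that differ only in an ending like _2 or _b are one class to them, and where a whole thing is asked for, a point or a joint stands for the part that bears it (a point fixed in the world has none). Each returns a list of dicts, best first, with "confidence" (0 to 1); they miss things now and then, are a little off and sometimes report something else, mostly with a low value. They report only what shows in the picture. A call takes as long as a camera call. They do not tell look-alikes from the thing itself.
- ctrl.search_frame(picture, target): "extent" ([left, top, width, height] in pixels, round what is visible of it).
- ctrl.spot_point(picture, target): "uv" ([column, row] in pixels: a listed point, or the origin of a listed thing).
The state is a dict: "t": time; "q": joint angles; "dq": joint speeds; "effort": joint torques, N m; "tool_pos": TCP position; "tool_rot": TCP orientation; "contact_force": force on the tool from outside, world axes, zero at the start; "wrist_torque": the same for the moment, N m; "opening": finger opening in m.
Only numpy, scipy, OpenCV 4.12 (cv2) and the standard library are available. Lean on these libraries where they do the work, as an engineer would, in place of code of your own. Each camera call takes 0.05 s, during which the arm holds its last target.

## Task

Show a helper what to put away and where it goes, by pointing only: bring the fingertips, pointing down, two or three centimetres above the middle of the wooden hand printing block and stay there for about two seconds; then point in the same way, for as long, at the middle of the one empty bin of the three small wooden bins. Touch and move nothing, travel well above the things (hand 20 cm over the table) so that you point at nothing else, and finish with the hand raised 20 cm or more above the table.

Things in the scene. Friction and masses are not known exactly. Their poses are not given: they have to be found in the camera images.
- block_top (a point): Centre of the top of the small grip on the hand printing block: a loose plain wooden block, 48 x 62 mm and 43 mm high over all, with a small wooden grip on its upper face; it lies on the table (this point is 43 mm above the table) in the front row, beside a wax block, a button tin and a screw-lid pot whose places it may swap with.
- bin_empty_mouth (a point): Centre of the mouth (rim level, 45 mm above the table) of the EMPTY bin. Three like loose square open bins of light wood, 90 x 90 mm outside, 45 mm high, walls and floor 5 mm, with a small brass card holder on the front, stand in a row behind the printing block, in any order; this one has nothing in it.
- bin_glue_mouth (a point): Centre of the mouth (rim level, 45 mm above the table) of the like bin in which a narrow-necked pot stands (52 mm wide; its top is 56 mm above the table). Not to be pointed at.
- bin_spool_mouth (a point): Centre of the mouth (rim level, 45 mm above the table) of the like bin in which a thread spool stands (31 mm wide; its top is 49 mm above the table). Not to be pointed at.
- wax_block: Loose rounded wax block, 36 x 55 x 18 mm high, in the front row; origin at the centre of its underside. Not to be pointed at.
- cream_pot: Loose round pot with a wide flat screw lid, 70 mm across, 56 mm high, in the front row; origin at the centre of its underside. Not to be pointed at.
- button_tin: Loose round flat tin, 70 mm across, 28 mm high, in the front row; origin at the centre of its underside. Not to be pointed at.
Mind the look-alikes: they are no part of the job. What is shaped like the part that bears block_top but turquoise is not meant.

How it is judged:
By the outcome, as a careful person would: the job done as asked, in the order asked, and still so for the second after the job is handed in, with the robot touching nothing.
It also fails if it takes over 45 s, if anything falls off the work surface, if the arm or the gripper's body presses on something with over 40 N, if the wrist force passes 120 N, or if a joint passes its speed limit or range.

## Working session

There is one attempt and no reset: what is moved stays moved. The work goes in short steps, Python scripts to look and compute and a tool call to move; the robot and the scene stay as the last step left them, time stands still between calls to the robot, and variables do not carry over. Pictures are saved under pics/ and viewed, and the job is handed in when it is done.

Besides the shell and the picture viewer there is one more tool, called after "Request:" as name(argument=value, ...), one argument or row to a line, values as JSON. apply_moves: Moves the arm, as the interface text tells. Its arguments: {"type":"object","properties":{"deltas":{"type":"array"},"grip_force":{"type":"number"}},"required":["deltas"]}

```bash
mkdir -p pics; cat > h.py <<'E'
import numpy as np, cv2
from scipy.spatial.transform import Rotation as R
def world(p,u,v,z=None,d=None):
    K=np.array(p["mtx"]); k1=p["k1"]
    x=cv2.undistortPoints(np.array([[[u,v]]],float),K,np.array([k1,0,0,0,0.]))[0,0]
    A=np.array(p["attitude"]); 
    A=R.from_rotvec(A).as_matrix() if A.shape==(3,) else A
    ray=A@np.array([x[0],x[1],1.]); e=np.array(p["eye"])
    if z is not None: return e+ray*(z-e[2])/ray[2]
    if d is None: d=float(p["range_z"][int(round(v)),int(round(u))])
    return e+ray*d
E
cat > a.py <<'E'
from station import ctrl
from h import *
o=ctrl.get_obs(); print({k:np.round(o[k],3) for k in("t","tool_pos","tool_rot","opening","contact_force")})
for n in("scene","top"):
    p=ctrl.get_image(n); cv2.imwrite(f"pics/{n}1.png",p["img"][:,:,::-1])
    print(n,p["eye"],p["attitude"],p["k1"])
    for t,z in(("block_top",.043),("bin_empty_mouth",.045),("bin_glue_mouth",.045),("bin_spool_mouth",.045),("wax_block",0),("cream_pot",0),("button_tin",0)):
        for d in ctrl.spot_point(p,t)[:3]:
            u,v=d["uv"]; print(t,np.round([u,v],1),round(d["confidence"],2),"plane",world(p,u,v,z=z).round(3),"depth",world(p,u,v).round(3))
E
python3 a.py
```

```text
{'t': np.float64(0.0), 'tool_pos': array([ 0.157, -0.604,  0.23 ]), 'tool_rot': array([-3.114, -0.399,  0.   ]), 'opening': np.float64(0.085), 'contact_force': array([ 0.372,  0.853, -0.131])}
scene [0.20343007 0.5685821  0.88854189] [-0.6731622   2.73667558 -1.01386836] -0.00359454213168492
block_top [335.5 113.9] 0.88 plane [ 0.606 -0.376  0.043] depth [ 0.605 -0.373  0.046]
bin_glue_mouth [318.5 137.8] 0.82 plane [ 0.603 -0.262  0.045] depth [ 0.603 -0.262  0.045]
bin_spool_mouth [258.8 205.4] 0.6 plane [0.621 0.015 0.045] depth [0.617 0.019 0.052]
wax_block [277.2 303.8] 0.69 plane [0.467 0.195 0.   ] depth [0.461 0.203 0.02 ]
cream_pot [300.7 260.4] 0.7 plane [0.474 0.077 0.   ] depth [0.458 0.107 0.054]
button_tin [347.5 222.3] 0.66 plane [ 0.426 -0.071  0.   ] depth [ 0.418 -0.048  0.032]
top [ 0.41918941 -0.07471997  1.26736869] [-2.16125298  2.20094895 -0.09919841] 0.0011936029464508628
block_top [369.7 215.4] 0.88 plane [ 0.477 -0.207  0.043] depth [ 0.478 -0.207  0.038]
block_top [442.5 162.6] 0.61 plane [ 0.607 -0.393  0.043] depth [ 0.61  -0.398  0.025]
bin_empty_mouth [331.8 159.7] 0.88 plane [ 0.619 -0.115  0.045] depth [ 0.625 -0.116  0.006]
bin_empty_mouth [387.1 164.3] 0.46 plane [ 0.605 -0.253  0.045] depth [ 0.603 -0.252  0.053]
bin_glue_mouth [388.6 163.3] 0.86 plane [ 0.607 -0.257  0.045] depth [ 0.606 -0.256  0.052]
bin_spool_mouth [275.8 159.6] 0.96 plane [0.622 0.025 0.045] depth [0.621 0.025 0.05 ]
wax_block [212.1 223. ] 0.57 plane [0.467 0.194 0.   ] depth [0.467 0.19  0.018]
cream_pot [256.9 219.2] 0.79 plane [0.475 0.079 0.   ] depth [0.473 0.073 0.05 ]
button_tin [318.1 237. ] 0.76 plane [ 0.426 -0.077  0.   ] depth [ 0.426 -0.077  0.024]
```

View pics/scene1.png

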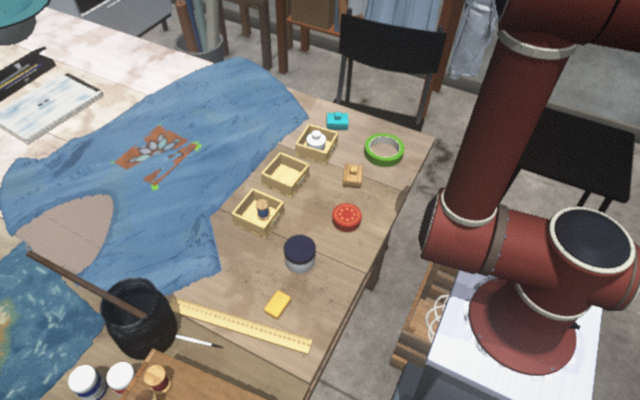

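View pics/top1.png

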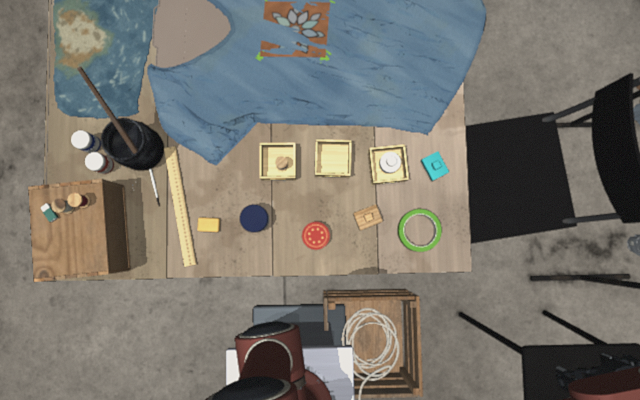

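```bash
python3 -c "
import cv2
a=cv2.imread('pics/top1.png')[120:270,240:480]; cv2.imwrite('pics/crop1.png',cv2.resize(a,None,fx=3,fy=3,interpolation=cv2.INTER_CUBIC))"
```

```text
(no output)
```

View pics/crop1.png

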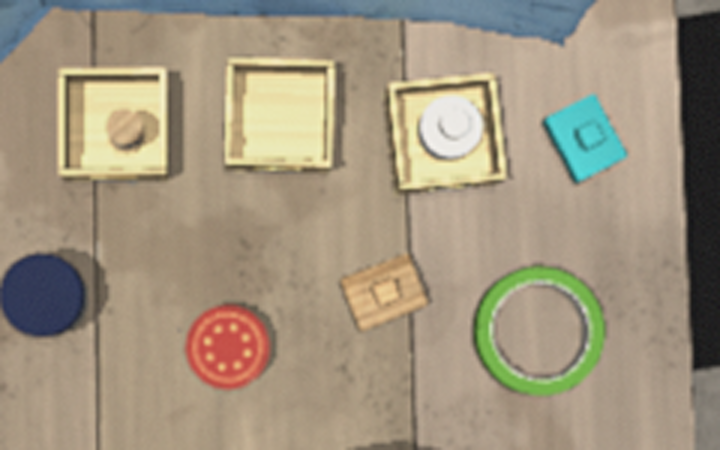

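The wooden printing block is at top (369,216) and scene (352,172). The turquoise look-alike, at top (434,166) and scene (338,120), is rejected. The bins in the top view are spool (278,160), empty (333,158) and glue pot (389,164). Next I'll refine both targets with depth.

```bash
cat > b.py <<'E'
from station import ctrl
from h import *
o=ctrl.get_obs()
for n in("top","scene"):
    p=ctrl.get_image(n)
    P={}
    us,vs=np.meshgrid(np.arange(640),np.arange(400))
    x=cv2.undistortPoints(np.stack([us,vs],-1).reshape(-1,1,2).astype(float),np.array(p["mtx"]),np.array([p["k1"],0,0,0,0.])).reshape(400,640,2)
    A=np.array(p["attitude"]);A=R.from_rotvec(A).as_matrix() if A.shape==(3,) else A
    W=np.dstack([x,np.ones((400,640))])*p["range_z"][...,None]@A.T+np.array(p["eye"])
    for nm,c,r,lo,hi in(("block",(.475,-.207),.055,.018,.06),("grip",(.475,-.207),.055,.037,.06),("bin",(.619,-.117),.066,.03,.06)):
        m=(np.hypot(W[...,0]-c[0],W[...,1]-c[1])<r)&(W[...,2]>lo)&(W[...,2]<hi)&(p["range_z"]>0)
        q=W[m]; 
        if len(q)<4: print(n,nm,len(q)); continue
        print(n,nm,len(q),"mean",q.mean(0).round(4),"rect",[np.round(a,4) for a in cv2.minAreaRect(q[:,:2].astype(np.float32))],"zmax",q[:,2].max().round(3))
    # max height in region of travel
    m=(W[...,0]>.35)&(W[...,0]<.75)&(abs(W[...,1]+.15)<.35)&(W[...,2]>.03)
    print("hmax",W[m][:,2].max())
# gt pixel checks
p=ctrl.get_image("top")
for u,v,z in((368.5,216.8,.043),(333.1,157.7,.045)): print(world(p,u,v,z=z).round(4))
print(np.round(o["tool_pos"],4),R.from_rotvec(o["tool_rot"]).as_matrix().round(4).tolist())
E
python3 b.py
```

```text
top block 468 mean [ 0.4734 -0.2017  0.0278] rect [array([ 0.4737, -0.2023]), array([0.0478, 0.0621]), np.float64(20.6545)] zmax 0.048
top grip 60 mean [ 0.4736 -0.2021  0.0424] rect [array([ 0.4735, -0.202 ]), array([0.0189, 0.0198]), np.float64(17.3202)] zmax 0.048
top bin 343 mean [ 0.624  -0.1181  0.0417] rect [array([ 0.6244, -0.117 ]), array([0.0886, 0.0908]), np.float64(88.6674)] zmax 0.051
hmax 1.2673686865784806
scene block 361 mean [ 0.4726 -0.1995  0.0298] rect [array([ 0.4746, -0.2043]), array([0.0476, 0.0649]), np.float64(20.3434)] zmax 0.049
scene grip 46 mean [ 0.4738 -0.2021  0.0435] rect [array([ 0.474 , -0.2032]), array([0.019 , 0.0199]), np.float64(8.7065)] zmax 0.049
scene bin 555 mean [ 0.6245 -0.1168  0.0404] rect [array([ 0.626 , -0.1187]), array([0.0922, 0.092 ]), np.float64(87.2981)] zmax 0.051
hmax 0.0609967650934764
[ 0.474  -0.2035  0.043 ]
[ 0.6238 -0.1184  0.045 ]
[ 0.1575 -0.6048  0.2313] [[0.9677, 0.2521, -0.0], [0.2521, -0.9677, -0.0001], [-0.0, 0.0001, -1.0]]
```

Sizes match the description: block 48x62, grip 19-20 mm, bin 89x91. Targets are block (0.474,-0.2025) and empty bin (0.625,-0.1175). I'll shut the fingers and travel at about 0.23 m.

Request:
apply_moves(
  deltas=[
    [0.02,-0.015,0,0,-1],
    [0.045,-0.034,0,0,-1],
    [0.045,-0.034,0,0,-1],
    [0.045,-0.034,0,0,-1],
    [0.045,-0.034,0,0,-1],
    [0.045,-0.034,0,0,-1],
    [0.045,-0.034,0,0,-1],
    [0.02,-0.015,0,0,-1],
  ],
)

```text
t: 1.95
tool_pos: [0.407, -0.2842, 0.2319]
tool_rot: [-3.116, -0.398, -0.007]
contact_force: [0.7, -0.3, -0.2]
opening: 0.0004
```

```bash
cat > s.py <<'E'
from station import ctrl
from h import *
o=ctrl.get_obs();M=R.from_rotvec(o["tool_rot"]).as_matrix()
print(o["t"],np.round(o["tool_pos"],4),M[:,2].round(3),o["opening"],np.round(o["contact_force"],1))
for n,t in(("block",[.474,-.2025,.068]),("bin",[.625,-.1175,.070])): print(n,(M.T@(np.array(t)-o["tool_pos"])).round(4))
E
python3 s.py
```

```text
1.95 [ 0.407  -0.2842  0.2319] [ 0.005  0.001 -1.   ] 0.0003909443889517766 [ 0.7 -0.3 -0.2]
block [ 0.0846 -0.0622  0.1643]
bin [ 0.2521 -0.1065  0.163 ]
```

Request:
apply_moves(
  deltas=[
    [0.03,-0.022,0,0,-1],
    [0.03,-0.022,0,0,-1],
    [0.024,-0.018,0,0,-1],
    [0,0,0,0,-1],
    [0,0,0.03,0,-1],
    [0,0,0.03,0,-1],
    [0,0,0.03,0,-1],
    [0,0,0,0,-1],
  ],
)

```text
t: 2.95
tool_pos: [0.4736, -0.1928, 0.1414]
tool_rot: [3.114, 0.41, 0.011]
contact_force: [0.1, 1.0, -0.9]
opening: -0.0001
```

```bash
python3 s.py
```

```text
2.95 [ 0.4736 -0.1928  0.1414] [ 0.007 -0.    -1.   ] -0.00012983775721421212 [ 0.1  1.  -0.9]
block [-0.0027  0.0093  0.0734]
bin [ 0.1652 -0.0337  0.0724]
```

Request:
apply_moves(
  deltas=[
    [-0.002,0.009,0.01,0,-1],
    [0,0,0.025,0,-1],
    [0,0,0.02,0,-1],
    [0,0,0.012,0,-1],
    [0,0,0.004,0,-1],
    [0,0,0,0,-1],
    [0,0,0,0,-1],
    [0,0,0,0,-1],
  ],
)

```text
t: 3.95
tool_pos: [0.4793, -0.2085, 0.0769]
tool_rot: [3.103, 0.406, 0.029]
contact_force: [0.2, -0.4, -0.1]
opening: -0.0002
```

```bash
python3 s.py; python3 - <<'E'
from station import ctrl
import cv2
p=ctrl.get_image("scene");cv2.imwrite("pics/s2.png",cv2.resize(p["img"][80:260,220:460,::-1],None,fx=3,fy=3,interpolation=cv2.INTER_CUBIC))
E
```

```text
3.95 [ 0.4793 -0.2085  0.0769] [ 0.02  -0.009 -1.   ] -0.00019395355969264414 [ 0.2 -0.4 -0.1]
block [-0.0037 -0.0073  0.0088]
bin [ 0.1641 -0.0506  0.009 ]
```

View pics/s2.png

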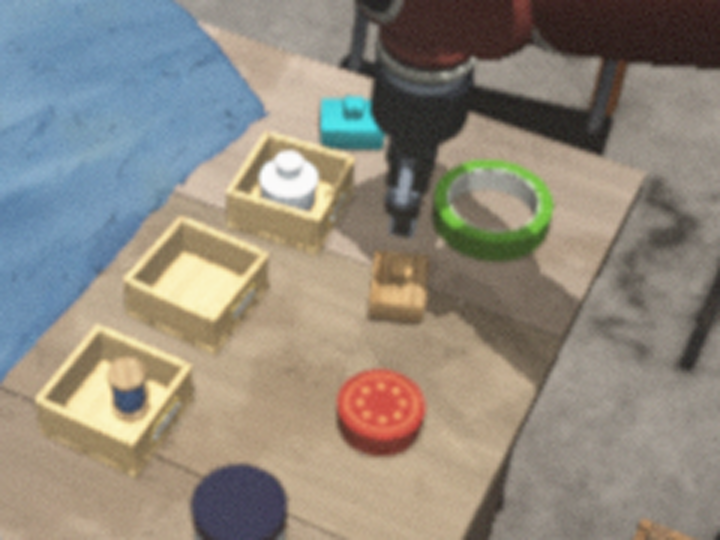

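The fingertips, at crop (403,235), are just above the grip at (402,268). A small correction is left, then the dwell.

Request:
apply_moves(
  deltas=[
    [-0.004,-0.006,0.008,0,-1],
    [0,0,0,0,-1],
    [0,0,0,0,-1],
    [0,0,0,0,-1],
    [0,0,0,0,-1],
    [0,0,0,0,-1],
    [0,0,0,0,-1],
    [0,0,0,0,-1],
  ],
)

```text
t: 5.0
tool_pos: [0.4739, -0.2035, 0.0686]
tool_rot: [3.102, 0.406, 0.03]
contact_force: [-0.2, -0.1, 0.3]
opening: -0.0
```

```bash
python3 s.py
```

```text
5.0 [ 0.4739 -0.2035  0.0686] [ 0.021 -0.01  -1.   ] -9.549901880126287e-06 [-0.2 -0.1  0.3]
block [ 0.0004 -0.0009  0.0006]
bin [ 0.1682 -0.0442  0.0009]
```

Request:
apply_moves(
  deltas=[
    [0,0,0,0,-1],
    [0,0,0,0,-1],
    [0,0,0,0,-1],
    [0,0,0,0,-1],
    [0,0,0,0,-1],
    [0,0,0,0,-1],
    [0,0,0,0,-1],
    [0,0,0,0,-1],
  ],
)

```text
t: 6.0
tool_pos: [0.4739, -0.2035, 0.0686]
tool_rot: [3.103, 0.406, 0.03]
contact_force: [0.0, 0.1, -0.3]
opening: -0.0002
```

Request:
apply_moves(
  deltas=[
    [0,0,0,0,-1],
    [0,0,0,0,-1],
    [0,0,0,0,-1],
    [0,0,-0.03,0,-1],
    [0,0,-0.045,0,-1],
    [0,0,-0.045,0,-1],
    [0,0,-0.045,0,-1],
    [0,0,0,0,-1],
  ],
)

```text
t: 7.0
tool_pos: [0.4697, -0.2014, 0.2376]
tool_rot: [3.104, 0.406, 0.027]
contact_force: [0.2, 0.2, -0.0]
opening: -0.0
```

```bash
python3 s.py
```

```text
7.0 [ 0.4697 -0.2014  0.2376] [ 0.019 -0.009 -1.   ] -3.3275192764857327e-06 [ 0.2  0.2 -0. ]
block [ 1.200e-03 -1.000e-04  1.697e-01]
bin [ 0.169  -0.0433  0.1698]
```

Request:
apply_moves(
  deltas=[
    [0.03,-0.008,0,0,-1],
    [0.04,-0.01,0,0,-1],
    [0.04,-0.01,0,0,-1],
    [0.03,-0.008,0,0,-1],
    [0.02,-0.005,0,0,-1],
    [0.008,-0.002,0,0,-1],
    [0,0,0,0,-1],
    [0,0,0,0,-1],
  ],
)

```text
t: 8.0
tool_pos: [0.6214, -0.114, 0.23]
tool_rot: [3.109, 0.404, 0.009]
contact_force: [0.5, 0.0, -0.1]
opening: 0.0002
```

```bash
python3 s.py
```

```text
8.0 [ 0.6214 -0.114   0.23  ] [ 0.006 -0.006 -1.   ] 0.00019806737113027488 [ 0.5  0.  -0.1]
block [-0.1659  0.0468  0.1616]
bin [0.0018 0.0031 0.16  ]
```

Request:
apply_moves(
  deltas=[
    [0.002,0.003,0.02,0,-1],
    [0,0,0.035,0,-1],
    [0,0,0.035,0,-1],
    [0,0,0.03,0,-1],
    [0,0,0.018,0,-1],
    [0,0,0.008,0,-1],
    [0,0,0,0,-1],
    [0,0,0,0,-1],
  ],
)

```text
t: 9.0
tool_pos: [0.6228, -0.1206, 0.0765]
tool_rot: [3.109, 0.397, 0.009]
contact_force: [0.6, -0.0, -0.2]
opening: 0.0002
```

```bash
python3 s.py
```

```text
9.0 [ 0.6228 -0.1206  0.0765] [ 0.007 -0.007 -1.   ] 0.0001687781655970863 [ 0.6 -0.  -0.2]
block [-0.1647  0.0419  0.008 ]
bin [ 0.0029 -0.0025  0.0065]
```

Request:
apply_moves(
  deltas=[
    [0.003,-0.003,0.006,0,-1],
    [0,0,0,0,-1],
    [0,0,0,0,-1],
    [0,0,0,0,-1],
    [0,0,0,0,-1],
    [0,0,0,0,-1],
    [0,0,0,0,-1],
    [0,0,0,0,-1],
  ],
)

```text
t: 10.0
tool_pos: [0.6271, -0.1171, 0.0732]
tool_rot: [3.106, 0.397, 0.016]
contact_force: [0.4, 0.3, 0.3]
opening: 0.0003
```

```bash
python3 s.py; python3 - <<'E'
from station import ctrl
import cv2
p=ctrl.get_image("scene");cv2.imwrite("pics/s3.png",cv2.resize(p["img"][80:260,220:460,::-1],None,fx=3,fy=3,interpolation=cv2.INTER_CUBIC))
E
```

```text
10.0 [ 0.6271 -0.1171  0.0732] [ 0.012 -0.008 -1.   ] 0.0002985022685499835 [0.4 0.3 0.3]
block [-0.1697  0.0441  0.0041]
bin [-0.0022 -0.0002  0.0032]
```

View pics/s3.png

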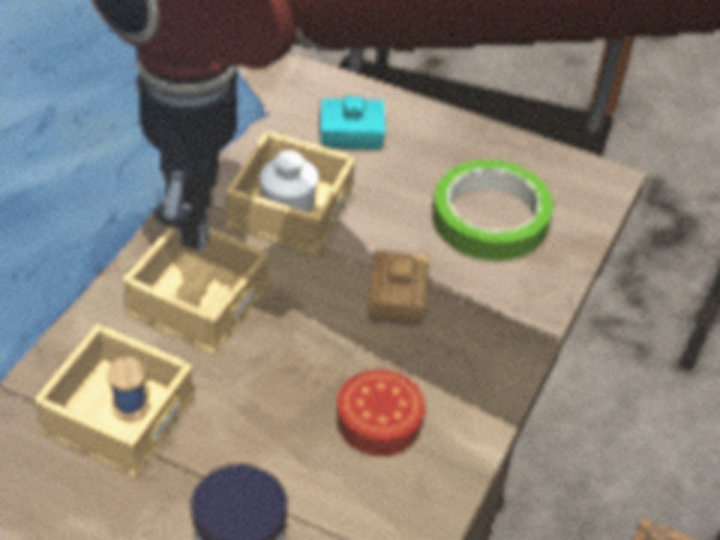

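The fingertips, at crop (198,243), are over the empty bin. They are 28 mm above the rim, so I'll lower them 3 mm and dwell.

Request:
apply_moves(
  deltas=[
    [-0.002,0,0.003,0,-1],
    [0,0,0,0,-1],
    [0,0,0,0,-1],
    [0,0,0,0,-1],
    [0,0,0,0,-1],
    [0,0,0,0,-1],
    [0,0,0,0,-1],
    [0,0,0,0,-1],
  ],
)

```text
t: 11.05
tool_pos: [0.625, -0.1176, 0.0699]
tool_rot: [3.107, 0.397, 0.016]
contact_force: [-0.7, -0.6, -0.9]
opening: -0.0002
```

Request:
apply_moves(
  deltas=[
    [0,0,0,0,-1],
    [0,0,0,0,-1],
    [0,0,0,0,-1],
    [0,0,0,0,-1],
    [0,0,0,0,-1],
    [0,0,0,0,-1],
    [0,0,0,0,-1],
    [0,0,0,0,-1],
  ],
)

```text
t: 12.05
tool_pos: [0.6251, -0.1177, 0.07]
tool_rot: [3.106, 0.397, 0.016]
contact_force: [-0.3, 0.4, 0.4]
opening: 0.0
```

Request:
apply_moves(
  deltas=[
    [0,0,-0.03,0,-1],
    [0,0,-0.045,0,-1],
    [0,0,-0.045,0,-1],
    [0,0,-0.045,0,-1],
    [0,0,-0.02,0,-1],
    [0,0,0,0,-1],
    [0,0,0,0,-1],
    [0,0,0,0,-1],
  ],
)

```text
t: 13.05
tool_pos: [0.6202, -0.1153, 0.253]
tool_rot: [3.111, 0.397, 0.0]
contact_force: [-0.2, 0.6, -0.2]
opening: -0.0003
```

```bash
python3 s.py; python3 b.py | grep -v hmax
```

```text
13.05 [ 0.6202 -0.1153  0.253 ] [ 0.001 -0.005 -1.   ] -0.0003362292291844595 [-0.2  0.6 -0.2]
block [-0.1633  0.0467  0.1853]
bin [0.0042 0.0024 0.183 ]
top block 466 mean [ 0.4735 -0.2018  0.0276] rect [array([ 0.4737, -0.2022]), array([0.0478, 0.0623]), np.float64(20.4472)] zmax 0.047
top grip 59 mean [ 0.4734 -0.2021  0.0413] rect [array([ 0.4736, -0.2023]), array([0.0189, 0.0201]), np.float64(17.3948)] zmax 0.047
top bin 132 mean [ 0.6123 -0.1304  0.0425] rect [array([ 0.6177, -0.117 ]), array([0.0882, 0.0771]), np.float64(89.0077)] zmax 0.051
scene block 366 mean [ 0.4728 -0.1995  0.0296] rect [array([ 0.4749, -0.2052]), array([0.0477, 0.0664]), np.float64(20.3024)] zmax 0.047
scene grip 51 mean [ 0.4739 -0.202   0.0427] rect [array([ 0.474 , -0.2032]), array([0.0191, 0.022 ]), np.float64(10.2171)] zmax 0.047
scene bin 538 mean [ 0.6247 -0.1173  0.0406] rect [array([ 0.6258, -0.1198]), array([0.0944, 0.0927]), np.float64(87.2658)] zmax 0.05
[ 0.474  -0.2035  0.043 ]
[ 0.6238 -0.1184  0.045 ]
[ 0.6202 -0.1153  0.253 ] [[0.9679, 0.2512, 0.0009], [0.2512, -0.9679, -0.0051], [-0.0004, 0.0051, -1.0]]
```

Nothing has moved and the hand is at 0.253 m, so I'll hand it in.

```bash
python3 -c "
from station import ctrl
print(ctrl.finish_job())"
```

```text
the job is handed in; nothing more can be done
None
```

I pointed at the wooden printing block and then at the empty bin, touched nothing, and handed the job in at about 13 s.

- **Printing block:** with the fingers shut and pointing down, I held about 26 mm above the middle of the grip for a little over 2 s. The measured position was within about 1 mm of the target.
- **Empty bin:** I held 25–28 mm above the middle of the mouth for about 3 s, counting the first second, when I was 2 mm off centre at the upper height.
- **Travel and finish:** I travelled at about 0.23 m and finished with the fingertips at 0.253 m.
- **Last checks:** contact forces stayed at sensor noise (about 1 N). The block measured where it was before, within about 1 mm. The bin also matched in the scene camera; in the top camera the arm partly hid it, so that reading is not a full check.
- **Disagreements:** the trained network's first guess for the block in the scene picture was the turquoise look-alike, which I rejected. Its top-view points were also 4–6 mm off, so I used the centres measured from depth.

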